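# Index and lock a round doming die

## Robot

A 6-joint arm with a two-finger parallel gripper is mounted at the origin on the work surface. World frame = base frame: x ahead of the robot, y to its left, z up, the work surface at z = 0. Lengths are in m, angles in rad, forces in N, time in s.
With the tool pointing down it reaches from about 0.35 to 1 m from the base axis. Payload 7.1 kg.
Tool frame: the origin (TCP) lies between the finger pads; the fingertips stand 17 mm ahead of it and the grasp point (between the pads) lies 2 mm behind it; y points along the fingers, z is the direction in which the jaws open and shut, and the axes are right-handed (so a half turn about y gives the same grasp; the last joint's range is limited). The gripper opens to 85 mm and grips with 20 to 120 N. Pads are 22 mm wide; open, the fingers measure 114 mm over their backs; the gripper's body (76 mm by 85 mm) begins 54 mm behind the grasp point. The pads swing forward as they close: fully open they stand 13 mm farther back than shut.
Start: joints at [-1.196, 0.423, 1.63, -0, 1.089, -0.019], TCP at [0.24, -0.577, 0.248] pointing down, gripper open.
Joint ranges: [-3, 3], [-0.9, 2.11], [0.09, 2.58], [-1.31, 4.45], [0.11, 2.69], [-2.54, 2.54]. Speed limits (rad/s): [2.39, 2.39, 3.01, 3.14, 3.14, 3.14].

## Interface

Orientations are given as a 3x3 rotation matrix whose columns are the frame's x, y, z axes.
In Python, from workcell import arm, read_camera, finder gives the robot as it stands.
- The arm moves only by the tool arm_command, never from a script. Its argument "increments" is a list of rows, each a list of 7 numbers: the turn, a rotation vector about the tool's x, y, z in rad, then the shift along the tool's x, y, z in mm, then the closure, from 0 (fully open) to 1 (shut). In form: [[rx, ry, rz, dx, dy, dz, hand], ...]. A call has 1 to 8 rows; each row shifts and turns the commanded pose from where the row before left it, along the tool's axes as they then stand; what a row does not reach is not made up. A row lasts 1/10 s, in which the tool goes at most 50 mm and 8.59 degrees, less where a joint would pass 70% of its speed; a pose out of reach is approached as far as the arm can. A call with a gripper value outside its range is refused whole. The fingers move at their own pace and stop on an object; "force" is the grip in N (left out, the last holds). Time passes only in rows, so rows that do not move let the fingers close. It gives the time, the measured TCP pose, the force and the opening at its end, in the units of the state.
- arm.get_obs(): the state, without advancing time (a new reading comes with each control period).
- read_camera(name): name is "side" or "top" or "wrist"; returns a dict with "image" (400x640x3 uint8, red, green, blue), "fx", "fy", "cx", "cy" (pixels), "k1" (the pictures are not rectified: a ray, as slopes to the right and down, at radius r is drawn at 1 + k1 r^2 times it, then the intrinsics apply), "R" (3x3) and "t" (3): a world point X has camera coordinates R X + t. Camera axes: x right, y down, z forward; pixel columns grow to the right and rows downward; lengths in m; the calibration is good to about 2 mm. A picture is of the moment at which its call begins. There is no depth.
- arm.job_done(): hands the job in, once; it reports no verdict.
Trained networks look in the newest picture that a camera, given by its name, has taken for a name from the list of things; names that differ only in an ending like _2 or _b are one class to them, and where a whole thing is asked for, a point or a joint stands for the part that bears it (a point fixed in the world has none). Each returns a list of dicts, best first, with "p" (0 to 1); they miss things now and then, are a little off and sometimes report something else, mostly with a low value. They report only what shows in the picture. A call takes as long as a camera call.
- finder.spot_in(target, camera): "location" ([x, y, z] in m, in world coordinates, good to about 4 mm: the middle of the surface that is visible of it).
- finder.masks_of(target, camera): "pixels" (400x640 bool, what is visible of it).
The state is a dict: "clock": time; "joint_pos": joint angles; "joint_vel": joint speeds; "tau": joint torques, N m; "eef_pos": TCP position; "ee_rot": TCP orientation; "force": force on the tool from outside, world axes, zero at the start; "moment": the same for the moment, N m; "opening": finger opening in m.
Only numpy, scipy, OpenCV 4.12 (cv2) and the standard library are available. Lean on these libraries where they do the work, as an engineer would, in place of code of your own. Each camera call takes 0.05 s, during which the arm holds its last target.

## Task

Turn the round doming die on its holder by pushing gently on its edge (it has three ears for that) until its notch faces the locking bolt, then slide the red-knobbed bolt into the notch until it bottoms and press it home there for half a second with about 13 N beyond its own drag (8 N at least). Do not grip the die or lift it off its spigot, never load it with more than 20 N, and leave the mallet, the red tub and the steel dome alone; finish with the bolt left home and the hand clear.

Things in the scene. Friction and masses are not known exactly. Their poses are not given: they have to be found in the camera images.
- holder: Fixed blue holder: plate 190 x 190 mm, 16 mm thick, with a 70 mm wide tongue out to y = 210 mm carrying the bolt. Origin at table height on the die's turning axis; z up. The bolt lies along +y: the notch must face +y (yellow line). Spigot radius 15.5 mm, top z = 36 mm. Two dark rails flank the bolt: x = 8.5 to 22.5 mm either side, y = 113 to 203 mm, top z = 32 mm.
- die: Loose aluminium doming die, about 0.55 kg, radius 60 mm, flat on the holder plate (underside at holder z = 16, top at 38 mm), its bore on the spigot with 1 mm play all round. Turns either way without end against dry friction (1 to 4 N at an ear), stays where left. Origin: centre of underside, z up. Notch at its own +y: right when its yaw equals the holder's; starts 0.6 rad or more off.
- die_notch (a point): Centre of the notch's mouth: on the rim, 60 mm from the die's centre, 12 mm above its underside. The notch is 17 mm wide with parallel sides, open at the rim and the top; its flat floor is 42 mm from the die's centre. A broad red line on the die's top points to it.
- ear_left (a point): Middle of the ear at the die's -x, 80 mm from the die's centre, 12 mm above its underside. The die has three ears, at its -x, -y and +x (none at the notch): each 16 mm wide with straight sides and a round end reaching 94 mm from the centre, as thick as the die.
- ear_back (a point): The same on the ear at the die's -y, opposite the notch.
- ear_right (a point): The same on the ear at the die's +x.
- bolt (a joint): Travel of the brass locking bolt in m: 0 fully back (as it starts), growing as it slides along the holder's -y towards the die. It bottoms in the notch at 0.057 to 0.060 (the die has play); with the die wrongly turned it stops on the rim at about 0.040. Its own stop is at 0.065. Dry drag 3 N; it stays where it is left.
- bolt_nose (a point): Foremost point of the bolt's nose, at holder z = 29 mm. The bolt is 14 mm wide and 12 mm high with a half-round nose of radius 7 mm; fully back its nose stands at holder y = 100 mm, clear of the turning ears.
- bolt_knob (a point): Centre of the bolt's upright red knob, 62 mm behind the nose on the bolt's centre line: a cylinder of 18 mm diameter from holder z = 46 to 76 mm, this point at 61 mm, on a 12 mm stem that goes down to the bolt's top at 35 mm.
- mallet: Bystander: loose wooden mallet lying on the table, head 90 mm long and 60 mm in diameter, handle 230 mm. Origin on the table under the head.
- tub: Bystander: loose red plastic tub, 90 mm wide, 85 mm high. Origin at the centre of its underside.
- dome: Bystander: loose steel dome, 64 mm wide, 22 mm high. Origin at the centre of its underside.

How it is judged:
On the way, in this order (a step that is already met when the one before it is completed fails the run):
1. with the bolt still back, the die is turned so that its notch faces the bolt (mouth within 6 mm of the bolt's line) (x of die_notch in the frame of holder between -0.006 and 0.006 m and y of die_notch in the frame of holder above 0.05 m and value of joint bolt below 0.012 m), for 0.2 s.
2. the bolt is in the notch and pressed on its floor with more than 8 N (x of die_notch in the frame of holder between -0.005 and 0.005 m and y of die_notch in the frame of holder above 0.05 m and value of joint bolt above 0.0555 m and contact force between bolt and die above 8 N), for 0.4 s.
At the end, for the whole second after the job is handed in: The notch faces the bolt (its mouth within 5 mm of the bolt's line), the bolt stands in it at a travel of more than 55 mm, the die lies flat (within 0.05 rad) and at rest on its spigot, and the hand touches nothing (x of die_notch in the frame of holder between -0.005 and 0.005 m and y of die_notch in the frame of holder above 0.05 m and value of joint bolt above 0.055 m and angle between die's own z axis and vertical below 0.05 rad and linear speed of die below 0.01 m/s and contact force between the fingers and anything else below 0.1 N).
It fails at once if the fingers load the die with more than 20 N (contact force between the fingers and die above 20 N).
It fails at once if the bolt loads the die with more than 20 N (contact force between bolt and die above 20 N).
It fails at once if the die is lifted off or tipped (height (world z) of die above 0.024 m or angle between die's own z axis and vertical above 0.15 rad).
It fails at once if the mallet, tub or dome is displaced by more than 20 mm (distance of any of mallet, tub, dome from where it was at the start of the episode above 0.02 m).
It also fails if it takes over 72 s, if anything falls off the work surface, if the arm or the gripper's body presses on something with over 40 N, if the wrist force passes 120 N, or if a joint passes its speed limit or range.

## Working session

There is one attempt and no reset: what is moved stays moved. The work goes in short steps, Python scripts to look and compute and a tool call to move; the robot and the scene stay as the last step left them, time stands still between calls to the robot, and variables do not carry over. Pictures are saved under pics/ and viewed, and the job is handed in when it is done.

Besides the shell and the picture viewer there is one more tool, called after "Emit:" by a JSON object that holds its "op" and its "data", one argument or row to a line. arm_command: Moves the arm, as the interface text tells. Its arguments: {"type":"object","properties":{"increments":{"type":"array"},"force":{"type":"number"}},"required":["increments"]}

```bash
ls; mkdir -p pics; cat > h.py <<'E'
import numpy as np, cv2
from workcell import arm, read_camera, finder
def snap(name, fn=None):
    c=read_camera(name)
    if fn: cv2.imwrite('pics/'+fn, c['image'][:,:,::-1])
    return c
def proj(c,X):
    p=np.array(c['R'])@np.array(X)+np.array(c['t']); s=p[:2]/p[2]; s=s*(1+c['k1']*(s@s))
    return np.array([c['fx']*s[0]+c['cx'],c['fy']*s[1]+c['cy']])
def unproj(c,uv,z):
    d=np.array([(uv[0]-c['cx'])/c['fx'],(uv[1]-c['cy'])/c['fy']]); s=d.copy()
    for _ in range(20): s=d/(1+c['k1']*(s@s))
    R=np.array(c['R']);t=np.array(c['t']); o=-R.T@t; r=R.T@np.array([s[0],s[1],1])
    return o+r*(z-o[2])/r[2]
E
python3 - <<'E'
from h import *
for n in ['top','side','wrist']:
    c=snap(n,n+'0.png'); print(n,c['fx'],c['k1'],(-np.array(c['R']).T@np.array(c['t'])).round(3))
    for k in ['holder','die','die_notch','ear_left','ear_back','ear_right','bolt_nose','bolt_knob','mallet','tub','dome']:
        print(k,[(np.round(d['location'],4).tolist(),round(d['p'],2)) for d in finder.spot_in(k,n)[:3]])
o=arm.get_obs();print(o)
E
```

```text
pics
top 491.1344091837218 -0.12350014128193139 [ 0.461 -0.04   1.1  ]
holder [([0.5054, 0.0097, 0.0173], 0.55)]
die [([0.535, -0.0279, 0.0402], 0.67)]
die_notch [([0.5393, -0.0281, 0.0397], 0.91)]
ear_left [([0.5393, -0.0228, 0.0395], 0.94), ([0.4866, 0.1029, 0.0387], 0.52)]
ear_back [([0.5392, -0.0259, 0.04], 0.59)]
ear_right [([0.534, -0.0206, 0.0367], 0.69)]
bolt_nose [([0.4833, 0.1039, 0.0334], 0.8)]
bolt_knob [([0.4846, 0.1025, 0.0362], 0.6), ([0.6056, 0.145, 0.019], 0.17)]
mallet [([0.7936, -0.0272, 0.0406], 0.91)]
tub [([0.5836, -0.2508, 0.0257], 0.9)]
dome [([0.6055, 0.1412, 0.0173], 0.81), ([0.7963, -0.0237, 0.0422], 0.39)]
side 486.45673251535027 -0.12373664073534449 [0.494 0.78  0.524]
holder [([0.5014, 0.0709, 0.0154], 0.94), ([0.5797, -0.2164, 0.0588], 0.56)]
die [([0.5336, -0.0085, 0.0381], 0.6), ([0.4786, 0.1222, 0.0295], 0.59)]
die_notch [([0.5407, -0.0075, 0.0365], 0.62)]
ear_left [([0.7752, 0.01, 0.0389], 0.48)]
ear_back [([0.5387, -0.0085, 0.0341], 0.78)]
ear_right [([0.5389, -0.0101, 0.0335], 0.88)]
bolt_nose [([0.4806, 0.1212, 0.0325], 0.86)]
bolt_knob [([0.479,
[... 413 characters left out ...]
89549e+00,  1.81077713e-06,
        1.08860092e+00, -1.90036089e-02]), 'joint_vel': array([ 0.00060356, -0.00051882, -0.00133785, -0.00125415,  0.00059185,
        0.00168678]), 'tau': array([ 1.63442473e-04, -5.57331383e+01, -2.82142550e+01, -5.04538389e-05,
        7.65266559e-04,  1.05526101e-05]), 'eef_pos': array([ 0.23983032, -0.5771378 ,  0.24831064]), 'ee_rot': array([[-9.23457382e-01, -5.85615427e-06,  3.83701008e-01],
       [-3.83701008e-01,  1.92686090e-05, -9.23457382e-01],
       [-1.98547583e-06, -1.00000000e+00, -2.00407515e-05]]), 'force': array([-0.0592373 ,  0.09147429,  0.86011791]), 'moment': array([-0.00330125,  0.00337635,  0.01189119]), 'opening': 0.08589756450488972}
```

View pictures.

View pics/top0.png

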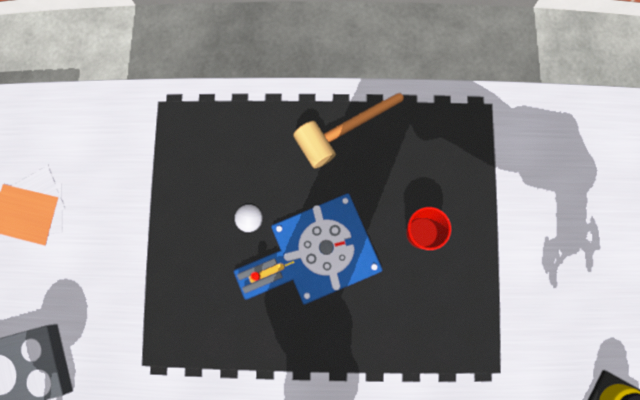

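View pics/side0.png

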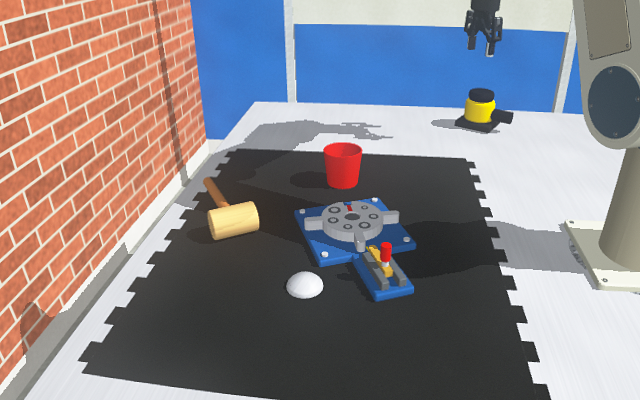

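```bash
python3 - <<'E'
from h import *
im=cv2.imread('pics/top0.png')[180:315,220:400]
cv2.imwrite('pics/t0z.png',cv2.resize(im,None,fx=4.4,fy=4.4,interpolation=cv2.INTER_CUBIC))
im=cv2.imread('pics/side0.png')[185:310,280:430]
cv2.imwrite('pics/s0z.png',cv2.resize(im,None,fx=4.5,fy=4.5,interpolation=cv2.INTER_CUBIC))
E
```

```text
(no output)
```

View pics/t0z.png

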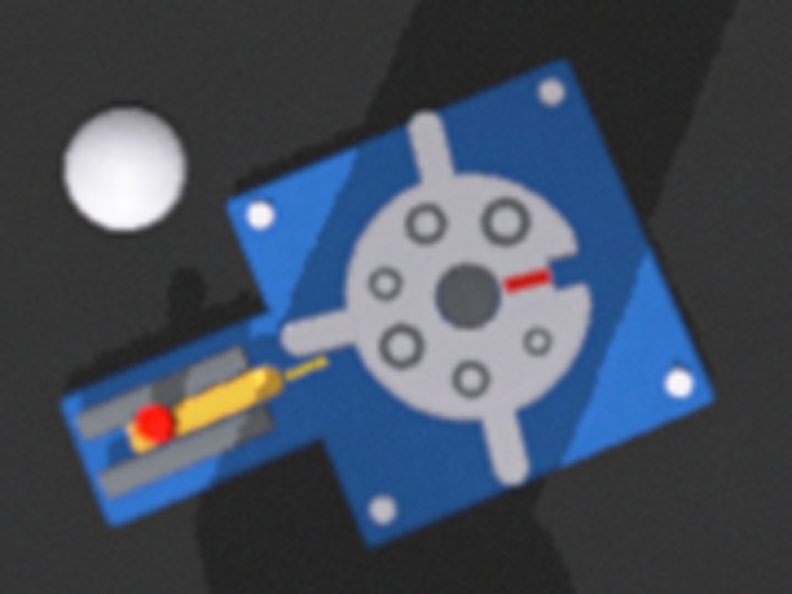

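View pics/s0z.png

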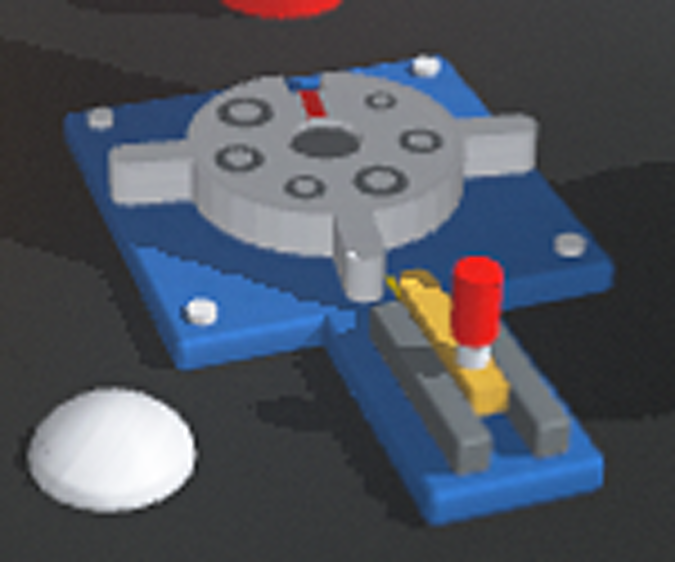

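```bash
cat > fit.py <<'E'
from h import *
from scipy.optimize import least_squares
def fit2(c,uv,z,L):
    P=np.array([unproj(c,u,zz)[:2] for u,zz in zip(uv,z)]); L=np.array(L)
    def f(p): 
        C,S=np.cos(p[2]),np.sin(p[2]); return (L@np.array([[C,S],[-S,C]])+p[:2]-P).ravel()
    best=min((least_squares(f,[*P.mean(0),a]) for a in np.arange(-3,3.2,.7)),key=lambda r:r.cost)
    return best.x,best.fun.reshape(-1,2)
E
python3 - <<'E'
from fit import *
c=read_camera('top')
Z=lambda l:[((x+.5)/4.4+220-.5,(y+.5)/4.4+180-.5) for x,y in l]
# holder local: tongue +y
uv=Z([(228,202),(567,60),(713,397),(368,547),(62,402),(112,525)])
# looking from above, image: y towards left; local +y=left; +x = local right of +y => image up
L=[(.095,.095),(.095,-.095),(-.095,-.095),(-.095,.095),(.035,.21),(-.035,.21)]
x,r=fit2(c,uv,[.016]*6,L); print('holder',x,np.degrees(x[2])); print((r*1000).round(1))
# die: notch mouth (566,270), ear ends
uv=Z([(427,113),(283,338),(515,483),(468,296)])
# notch at right; die +y=right; +x= down
L=[(-.094,0),(0,-.094),(.094,0),(0,0)]
d,r=fit2(c,uv,[.038]*3+[.036],L); print('die',d,np.degrees(d[2])); print((r*1000).round(1))
k=unproj(c,Z([(154,424)])[0],.076); print('knob',k)
C,S=np.cos(x[2]),np.sin(x[2]); print('knob exp',x[:2]+np.array([-S,C])*.162)
for n in ['bolt_knob']:
  pass
s=read_camera('side')
for P in [(*x[:2],.036),(*(x[:2]+np.array([-S,C])*.162),.076),(*(x[:2]+np.array([-S,C])*.21),.016)]: print(P,proj(s,P), (proj(s,P)-[280,185])*4.5)
E
```

```text
holder [ 0.5431349  -0.03332376  0.41756749] 23.924854976302505
[[ 0.6  2. ]
 [ 2.4 -0.6]
 [-1.3 -3.4]
 [-1.7 -0.5]
 [ 1.6  1.8]
 [-1.7  0.8]]
die [ 0.54351244 -0.033184   -2.89723383] -165.99927080060112
[[ 0.5  0.3]
 [-0.5 -0.2]
 [-0.1  0.7]
 [ 0.1 -0.8]]
knob [0.47735539 0.11497215 0.076     ]
knob exp [0.47743772 0.1147569 ]
(np.float64(0.5431349030493879), np.float64(-0.03332375571095119), 0.036) [352.3010955  215.34751796] [325.35492974 136.56383082]
(np.float64(0.47743772224974373), np.float64(0.11475689945703102), 0.076) [386.37242315 242.90158603] [478.67590419 260.55713712]
(np.float64(0.45797189090170104), np.float64(0.15863264913643316), 0.016) [395.95452873 289.5751191 ] [521.79537927 470.58803594]
```

Emit:
{"op": "arm_command", "data": {
  "increments": [
    [0,0,0,-36,0,-25,1],
    [0,0,0,-36,0,-25,1],
    [0,0,0,-36,0,-25,1],
    [0,0,0,-36,0,-25,1],
    [0,0,0,-36,0,-25,1],
    [0,0,0,-36,0,-25,1],
    [0,0,0,-36,0,-25,1],
    [0,0,0,-36,0,-25,1]
  ],
  "force": 40
}}

```text
clock: 2.7
eef_pos: [0.4298, -0.2804, 0.2486]
ee_rot: [[-0.924, 0.0, 0.384], [-0.384, -0.0, -0.924], [-0.0, -1.0, 0.0]]
force: [0.3, -0.6, 0.3]
opening: 0.0
```

Emit:
{"op": "arm_command", "data": {
  "increments": [
    [0,0,0,-36,0,-25,1],
    [0,0,0,-36,0,-25,1],
    [0,0,0,-36,0,-25,1],
    [0,0,0,-36,0,-25,1],
    [0,0,0,-36,0,-25,1],
    [0,0,0,-36,0,-25,1],
    [0,0,0,-36,0,-25,1],
    [0,0,0,-36,0,-25,1]
  ]
}}

```text
clock: 3.5
eef_pos: [0.6191, 0.015, 0.2485]
ee_rot: [[-0.923, 0.0, 0.384], [-0.384, -0.0, -0.923], [-0.0, -1.0, 0.0]]
force: [1.0, -0.4, 0.4]
opening: 0.0001
```

Emit:
{"op": "arm_command", "data": {
  "increments": [
    [0,-0.14,0,0,0,0,1],
    [0,-0.14,0,0,0,0,1],
    [0,-0.14,0,0,0,0,1],
    [0,-0.14,0,0,0,0,1],
    [0,-0.14,0,0,0,0,1],
    [0,-0.14,0,0,0,0,1],
    [0,-0.14,0,0,0,0,1],
    [0,-0.14,0,0,0,0,1]
  ]
}}

```text
clock: 4.3
eef_pos: [0.6183, 0.0132, 0.2483]
ee_rot: [[-0.051, 0.0, 0.999], [-0.999, -0.0, -0.051], [-0.0, -1.0, 0.0]]
force: [0.3, 0.1, 0.4]
opening: 0.0002
```

Emit:
{"op": "arm_command", "data": {
  "increments": [
    [0,-0.14,0,0,0,0,1],
    [0,-0.14,0,0,0,0,1],
    [0,-0.14,0,0,0,0,1],
    [0,-0.14,0,0,0,0,1],
    [0,-0.14,0,0,0,0,1],
    [0,-0.14,0,0,0,0,1],
    [0,-0.14,0,0,0,0,1],
    [0,-0.14,0,0,0,0,1]
  ]
}}

```text
clock: 5.1
eef_pos: [0.6182, 0.0132, 0.2483]
ee_rot: [[0.877, -0.0, 0.481], [-0.481, -0.0, 0.877], [0.0, -1.0, -0.0]]
force: [-0.6, -0.1, 0.6]
opening: 0.0001
```

Emit:
{"op": "arm_command", "data": {
  "increments": [
    [0,-0.14,0,0,12,0,1],
    [0,-0.14,0,0,12,0,1],
    [0,-0.14,0,0,12,0,1],
    [0,-0.14,0,0,12,0,1],
    [0,-0.14,0,0,12,0,1],
    [0,-0.05,0,0,12,0,1],
    [0,0,0,0,12,0,1],
    [0,0,0,0,12,0,1]
  ]
}}

```text
clock: 5.9
eef_pos: [0.6184, 0.0133, 0.1517]
ee_rot: [[0.971, 0.0, -0.238], [0.238, 0.0, 0.971], [0.0, -1.0, -0.0]]
force: [1.0, 0.5, 0.3]
opening: -0.0
```

```bash
python3 - <<'E'
from h import *
o=arm.get_obs();p=o['eef_pos'];R=o['ee_rot'];print(p,o['joint_pos'].round(3),np.degrees(np.arctan2(R[1,2],R[0,2])),o['opening'],o['clock'],o['force'])
s=snap('side');t=snap('top')
for c,n in((s,'side'),(t,'top')):
    im=c['image'][:,:,::-1].copy()
    for d in (0,.017,.030):
        u=proj(c,p+R[:,1]*d); cv2.circle(im,tuple(int(round(v*1)) for v in u),1,(0,255,0),-1); print(n,d,u)
    u=proj(c,p).astype(int); x0=max(0,u[0]-90);y0=max(0,u[1]-60)
    cv2.imwrite(f'pics/{n}1.png',cv2.resize(im[y0:y0+130,x0:x0+180],None,fx=4.4,fy=4.4,interpolation=cv2.INTER_CUBIC))
E
```

```text
[0.61836767 0.01327383 0.15169604] [ 0.002  0.533  1.707  0.     0.901 -1.809] 103.78638394730604 -3.669177812598882e-05 5.9 [0.95055402 0.51404514 0.25425857]
side 0 [309.1631209  170.28764964]
side 0.017 [309.38130404 178.88039757]
side 0.03 [309.54585584 185.34564905]
top 0 [302.80155306 203.78501864]
top 0.017 [303.25495541 205.18198657]
top 0.03 [303.59133244 206.21833377]
```

View pics/side1.png

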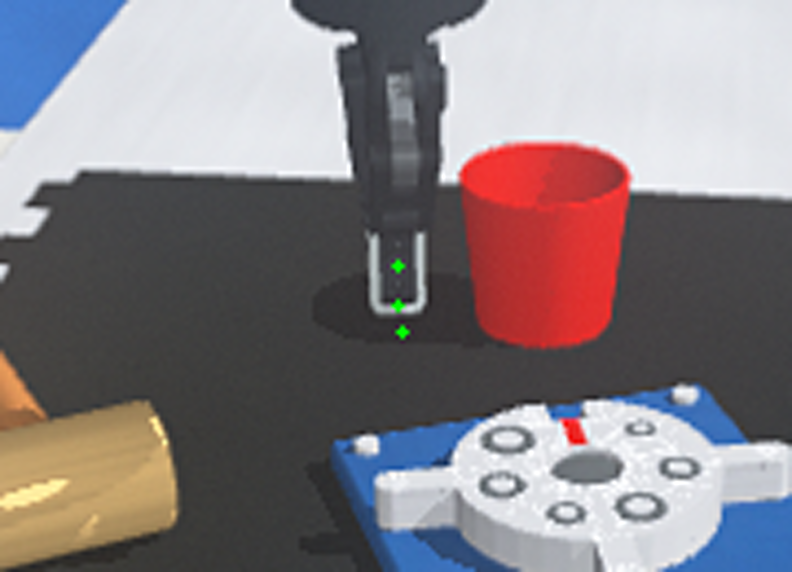

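View pics/top1.png

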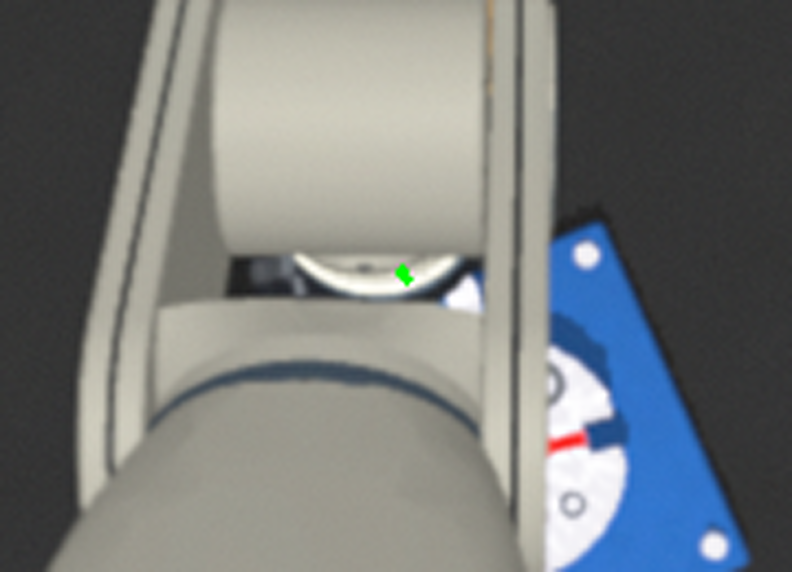

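Emit:
{"op": "arm_command", "data": {
  "increments": [
    [0,0,0,-3,10,2.5,1],
    [0,0,0,-3,16,2.5,1],
    [0,0,0,0,20,0,1],
    [0,0,0,0,20,0,1],
    [0,0,0,0,20,0,1],
    [0,0,0,0,15,0,1],
    [0,0,0,0,8,0,1],
    [0,0,0,0,2,0,1]
  ]
}}

```text
clock: 6.8
eef_pos: [0.6108, 0.0167, 0.0405]
ee_rot: [[0.971, -0.001, -0.24], [0.24, 0.0, 0.971], [-0.001, -1.0, 0.0]]
force: [-0.1, -0.8, 0.5]
opening: -0.0
```

Emit:
{"op": "arm_command", "data": {
  "increments": [
    [0,0,0,0,0,-2,1],
    [0,0,0,0,0,-2,1],
    [0,0,0,0,0,-1.5,1],
    [0,0,0,0,0,-1.5,1]
  ]
}}

```text
clock: 7.2
eef_pos: [0.6135, 0.0098, 0.042]
ee_rot: [[0.971, 0.001, -0.24], [0.24, 0.0, 0.971], [0.001, -1.0, -0.0]]
force: [-0.2, 1.9, 1.1]
opening: 0.0002
```

Emit:
{"op": "arm_command", "data": {
  "increments": [
    [0,0.03,0,0.7,0,-2.4,1],
    [0,0.05,0,1.1,0,-4,1],
    [0,0.06,0,1.3,0,-4.7,1],
    [0,0.06,0,1.3,0,-4.7,1],
    [0,0.06,0,1.3,0,-4.7,1],
    [0,0.06,0,1.3,0,-4.7,1]
  ]
}}

```text
clock: 7.8
eef_pos: [0.6226, -0.0144, 0.0415]
ee_rot: [[0.997, -0.0, 0.082], [-0.082, 0.0, 0.997], [-0.0, -1.0, 0.0]]
force: [-0.2, 1.4, 1.4]
opening: 0.0
```

```bash
cat > w.py <<'E'
from h import *
c=np.array([.5434,-.0332])
o=arm.get_obs();p=o['eef_pos'];R=o['ee_rot'];v=p[:2]-c
th=np.arctan2(R[1,0],R[0,0]);print('th',np.degrees(th),'s',v@R[:2,0]*1e3,'p',v@R[:2,2]*1e3,'z',p[2],'F',o['force'].round(1),o['clock'],'goal',np.degrees(.4176-np.pi),'left',th-(.4176-np.pi),'j',o['joint_pos'].round(2))
E
python3 w.py
```

```text
th -4.682869293299222 s 77.43639760433572 p 25.181854836542843 z 0.041465577992883786 F [-0.2  1.4  1.4] 7.8 goal -156.0732824753368 left 2.6422611659811817 j [-0.04  0.7   1.73  0.    0.71 -1.53]
```

Emit:
{"op": "arm_command", "data": {
  "increments": [
    [0,0.08,0,1.85,0,-6.25,1],
    [0,0.08,0,1.85,0,-6.25,1],
    [0,0.08,0,1.85,0,-6.25,1],
    [0,0.08,0,1.85,0,-6.25,1],
    [0,0.08,0,1.85,0,-6.25,1],
    [0,0.08,0,1.85,0,-6.25,1],
    [0,0.08,0,1.85,0,-6.25,1],
    [0,0.08,0,1.85,0,-6.25,1]
  ]
}}

```text
clock: 8.6
eef_pos: [0.619, -0.0656, 0.0414]
ee_rot: [[0.75, 0.0, 0.661], [-0.661, 0.0, 0.75], [-0.0, -1.0, 0.0]]
force: [-0.3, 1.8, 0.2]
opening: 0.0004
```

```bash
python3 w.py
```

```text
th -41.4030085717843 s 78.17846154721757 p 25.69705917444004 z 0.04139504106780152 F [-0.3  1.8  0.2] 8.6 goal -156.0732824753368 left 2.001373833780722 j [-0.12  0.7   1.73  0.    0.71 -0.97]
```

```bash
python3 - <<'E'
from h import *
for n in('side','top'):
    im=snap(n)['image'][170:310,230:420,::-1]
    cv2.imwrite(f'pics/{n}2.png',cv2.resize(im,None,fx=4,fy=4,interpolation=cv2.INTER_CUBIC))
E
```

```text
(no output)
```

View pics/side2.png

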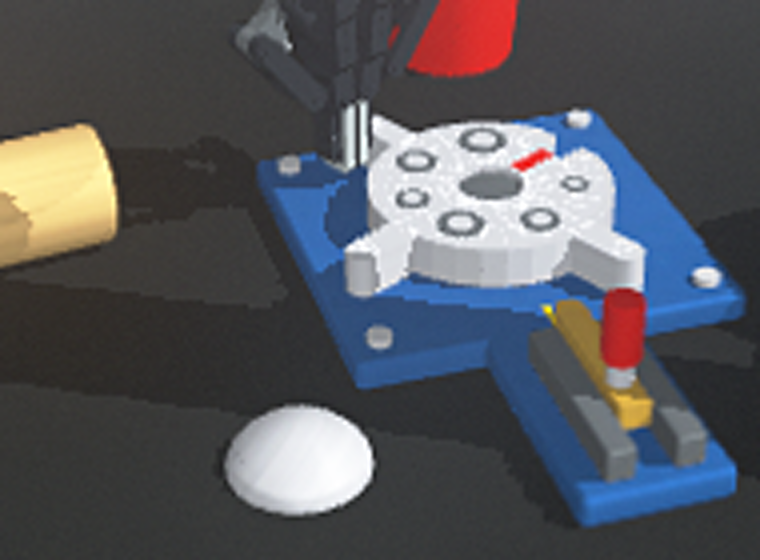

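Emit:
{"op": "arm_command", "data": {
  "increments": [
    [0,0.08,0,1.8,0,-6.25,1],
    [0,0.08,0,1.8,0,-6.25,1],
    [0,0.08,0,1.8,0,-6.25,1],
    [0,0.08,0,1.8,0,-6.25,1],
    [0,0.08,0,1.8,0,-6.25,1],
    [0,0.08,0,1.8,0,-6.25,1],
    [0,0.08,0,1.8,0,-6.25,1],
    [0,0.08,0,1.8,0,-6.25,1]
  ]
}}

```text
clock: 9.5
eef_pos: [0.5858, -0.104, 0.0415]
ee_rot: [[0.21, 0.001, 0.978], [-0.978, -0.0, 0.21], [0.0, -1.0, 0.001]]
force: [1.0, 1.4, -0.2]
opening: -0.0
```

```bash
python3 w.py
```

```text
th -77.8921357632 s 78.09928228472536 p 26.622801532558974 z 0.041531418479627775 F [ 1.   1.4 -0.2] 9.5 goal -156.0732824753368 left 1.3645184231115266 j [-0.2   0.67  1.79  0.    0.68 -0.41]
```

Emit:
{"op": "arm_command", "data": {
  "increments": [
    [0,0.08,0,1.8,0,-6.25,1],
    [0,0.08,0,1.8,0,-6.25,1],
    [0,0.08,0,1.8,0,-6.25,1],
    [0,0.08,0,1.8,0,-6.25,1],
    [0,0.08,0,1.8,0,-6.25,1],
    [0,0.08,0,1.8,0,-6.25,1],
    [0,0.08,0,1.8,0,-6.25,1],
    [0,0.08,0,1.8,0,-6.25,1]
  ]
}}

```text
clock: 10.3
eef_pos: [0.5359, -0.115, 0.0416]
ee_rot: [[-0.416, 0.001, 0.91], [-0.91, -0.0, -0.416], [-0.0, -1.0, 0.001]]
force: [0.2, -0.7, -0.8]
opening: 0.0001
```

```bash
python3 w.py;  python3 - <<'E'
from h import *
for n in('side','top'):
    im=snap(n)['image'][170:310,230:420,::-1]
    cv2.imwrite(f'pics/{n}3.png',cv2.resize(im,None,fx=4,fy=4,interpolation=cv2.INTER_CUBIC))
E
```

```text
th -114.55591041618122 s 77.52497080394426 p 27.191002764437375 z 0.04157792900834316 F [ 0.2 -0.7 -0.8] 10.3 goal -156.0732824753368 left 0.7246148392077629 j [-0.23  0.63  1.9  -0.    0.61  0.2 ]
```

View pics/side3.png

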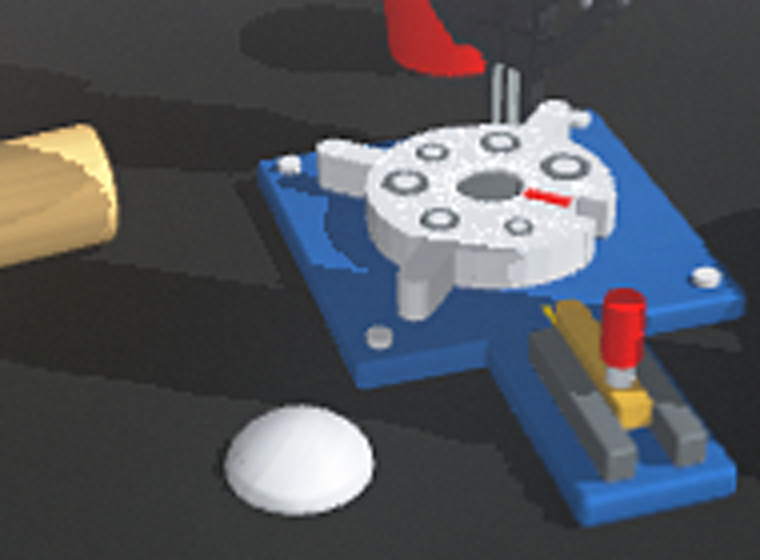

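View pics/top3.png

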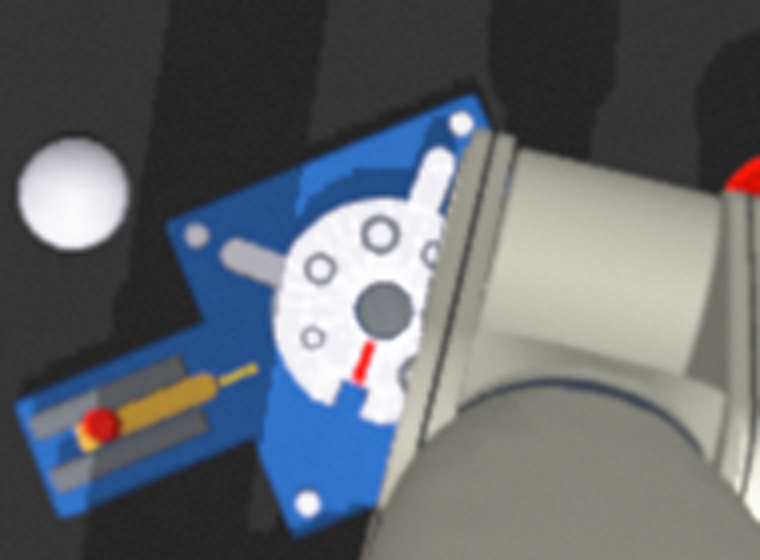

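```bash
cat > d.py <<'E'
from fit import *
import sys
t=read_camera('top')
# args: list "x,y,lx,ly" in zoom px (4x, offset 230,170)
uv=[];L=[]
for a in sys.argv[1:]:
    x,y,lx,ly=map(float,a.split(','));uv.append(((x+.5)/4+229.5,(y+.5)/4+169.5));L.append((lx/1e3,ly/1e3))
d,r=fit2(t,uv,[.038]*len(L),L);print(d,np.degrees(d[2]),(r*1e3).round(1).tolist(),'left',((d[2]-.4176+np.pi)%(2*np.pi)-np.pi))
E
python3 d.py 384,310,0,0 222,251,0,-94 441,148,94,0; python3 d.py 384,310,0,0 222,251,94,0 441,148,0,-94
python3 d.py 384,310,0,0 370,344,0,14 350,400,0,42
```

```text
[ 0.62251696  0.00748284 -1.89823896] -108.7610811786548 [[79.7, 39.2], [-40.1, -19.2], [-39.6, -19.9]] left -2.3158389645963613
[ 0.54299531 -0.03163908  1.24184177] 71.1522924105969 [[0.2, 0.0], [-0.3, 0.4], [0.0, -0.4]] left 0.8242417729066891
[ 0.53791653 -0.02966875  1.22708019] 70.30651612996868 [[-4.9, 2.0], [0.5, -0.6], [4.4, -1.4]] left 0.8094801920744552
```

Emit:
{"op": "arm_command", "data": {
  "increments": [
    [0,0.08,0,1.85,0,-6.3,1],
    [0,0.08,0,1.85,0,-6.3,1],
    [0,0.08,0,1.85,0,-6.3,1],
    [0,0.08,0,1.85,0,-6.3,1],
    [0,0.08,0,1.85,0,-6.3,1],
    [0,0.08,0,1.85,0,-6.3,1],
    [0,0.08,0,1.85,0,-6.3,1],
    [0,0.08,0,1.85,0,-6.3,1]
  ]
}}

```text
clock: 11.35
eef_pos: [0.4886, -0.0939, 0.0414]
ee_rot: [[-0.876, 0.001, 0.482], [-0.482, -0.0, -0.876], [-0.0, -1.0, 0.001]]
force: [-0.5, -2.3, 0.0]
opening: -0.0003
```

```bash
python3 w.py;  python3 - <<'E'
from h import *
for n in('side','top'):
    im=snap(n)['image'][170:310,230:420,::-1]
    cv2.imwrite(f'pics/{n}4.png',cv2.resize(im,None,fx=4,fy=4,interpolation=cv2.INTER_CUBIC))
E
```

```text
th -151.19355281632767 s 77.24131928561897 p 26.790877845919795 z 0.04144263338968747 F [-0.5 -2.3  0. ] 11.35 goal -156.0732824753368 left 0.0851673491569298 j [-0.21  0.59  2.01 -0.    0.54  0.85]
```

View pics/side4.png

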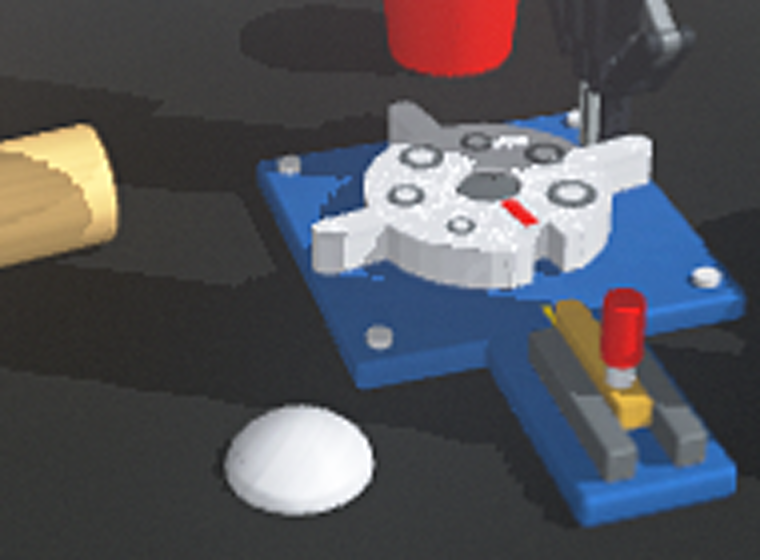

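View pics/top4.png

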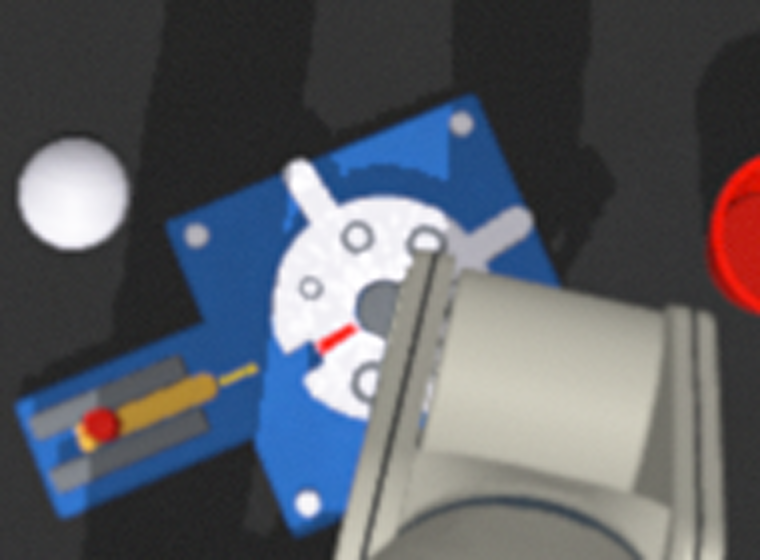

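```bash
python3 d.py 384,310,0,0 294,161,94,0 530,213,0,-94;python3 d.py 294,161,94,0 530,213,0,-94
```

```text
[ 0.54435179 -0.03204187  0.5791658 ] 33.18375600667494 [[1.6, -0.4], [-0.7, 0.7], [-0.9, -0.3]] left 0.1615658004949232
[ 0.54513785 -0.03224121  0.57942366] 33.19853022817577 [[0.1, 0.5], [-0.1, -0.5]] left 0.16182365930453146
```

Emit:
{"op": "arm_command", "data": {
  "increments": [
    [0,0.04,0,1,0,-3.1,1],
    [0,0.04,0,1,0,-3.1,1],
    [0,0.04,0,1,0,-3.1,1],
    [0,0.02,0,0.5,0,-1.6,1],
    [0,0,0,0,0,0,1]
  ]
}}

```text
clock: 12.05
eef_pos: [0.4808, -0.0855, 0.0414]
ee_rot: [[-0.934, 0.0, 0.357], [-0.357, -0.0, -0.934], [-0.0, -1.0, 0.0]]
force: [0.2, -0.5, 0.5]
opening: 0.0001
```

```bash
python3 w.py;  python3 - <<'E'
from h import *
for n in('side','top'):
    im=snap(n)['image'][170:310,230:420,::-1]
    cv2.imwrite(f'pics/{n}5.png',cv2.resize(im,None,fx=4,fy=4,interpolation=cv2.INTER_CUBIC))
E
```

```text
th -159.0691548877121 s 77.2074017135547 p 26.49739393360425 z 0.04140262358457647 F [ 0.2 -0.5  0.5] 12.05 goal -156.0732824753368 left -0.05228783756561439 j [-0.2   0.58  2.03 -0.    0.53  1.01]
```

View pics/side5.png

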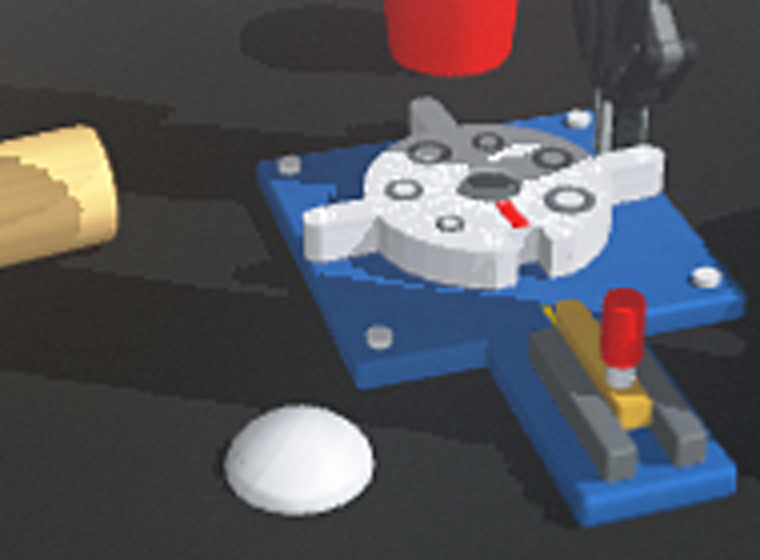

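View pics/top5.png

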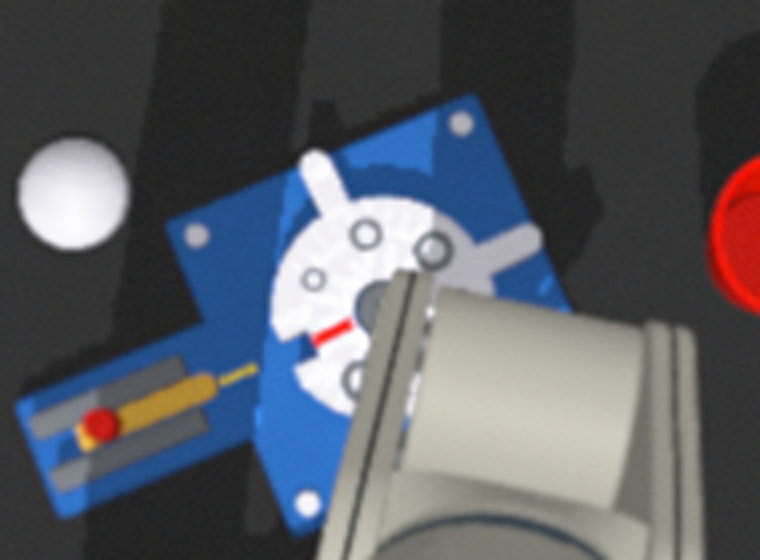

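```bash
python3 d.py 314,152,94,0 541,233,0,-94; python3 - <<'E'
from fit import *
c=read_camera('top')
U=lambda x,y:((x+.5)/4+229.5,(y+.5)/4+169.5)
a=unproj(c,U(384,310),.036);k=unproj(c,U(101,425),.076);n=unproj(c,U(210,383),.033);w=unproj(c,U(258,368),.016)
for q in(k,n,w):
    v=(q-a)[:2];print(np.arctan2(v[1],v[0])-np.pi/2,np.linalg.norm(v))
# rails corners & plate corners (4x): 
uv=[U(*q) for q in[(16,405),(64,518),(167,225),(473,95),(296,537)]]
L=[(.035,.21),(-.035,.21),(.095,.095),(.095,-.095),(-.095,.095)]
x,r=fit2(c,uv,[.016]*5,L);print(x,(r*1e3).round(1))
E
```

```text
[ 0.54450624 -0.03255069  0.45242881] 25.9222613393548 [[0.2, 0.7], [-0.2, -0.7]] left 0.03482880993417625
0.4206135307521548 0.1600400355698589
0.4107494036007273 0.10233014276375832
0.42773282580391725 0.07597770025025581
[ 0.54285774 -0.03404802  0.4195904 ] [[ 0.7  0.8]
 [-1.9  1. ]
 [ 0.9  1.3]
 [ 2.5 -2.4]
 [-2.2 -0.7]]
```

Emit:
{"op": "arm_command", "data": {
  "increments": [
    [0,0.018,0,0.4,0,-1.4,1],
    [0,0.016,0,0.4,0,-1.2,1],
    [0,0,0,0,0,0,1],
    [0,0,0,0,0,0,1]
  ]
}}

```text
clock: 12.65
eef_pos: [0.4787, -0.0832, 0.0413]
ee_rot: [[-0.946, -0.0, 0.324], [-0.324, 0.0, -0.946], [-0.0, -1.0, -0.0]]
force: [0.4, -0.7, 0.5]
opening: -0.0003
```

```bash
python3 w.py;  python3 - <<'E'
from h import *
for n in('side','top'):
    im=snap(n)['image'][170:310,230:420,::-1]
    cv2.imwrite(f'pics/{n}6.png',cv2.resize(im,None,fx=4,fy=4,interpolation=cv2.INTER_CUBIC))
E
```

```text
th -161.09468904945717 s 77.4186877775028 p 26.346849588281913 z 0.04133966200095427 F [ 0.4 -0.7  0.5] 12.65 goal -156.0732824753368 left -0.08764007779968885 j [-0.2   0.58  2.03  0.    0.53  1.04]
```

View pics/top6.png

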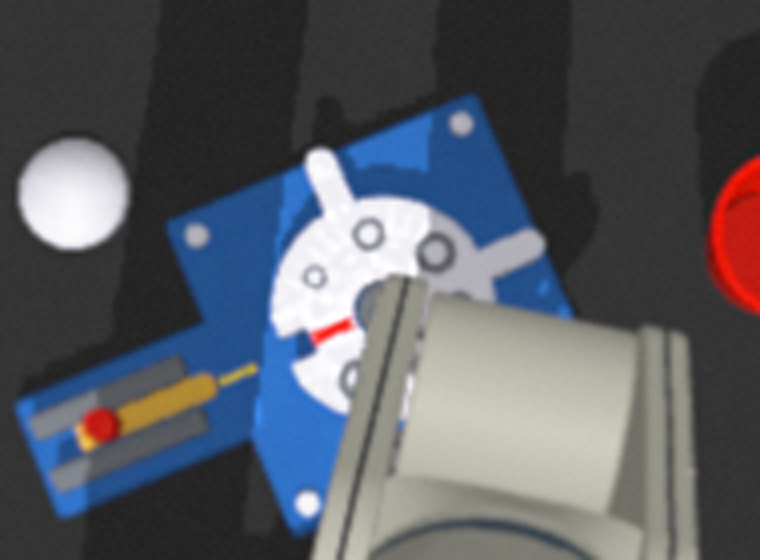

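Emit:
{"op": "arm_command", "data": {
  "increments": [
    [0,0,0,0,0,3,1],
    [0,0,0,0,0,5,1],
    [0,0,0,0,0,2,1],
    [0,0,0,0,-10,0,1],
    [0,0,0,0,-30,0,1],
    [0,0,0,0,-30,0,1],
    [0,0,0,0,-30,0,1],
    [0,0,0,0,-10,0,1]
  ]
}}

```text
clock: 13.55
eef_pos: [0.4833, -0.0931, 0.1545]
ee_rot: [[-0.946, 0.005, 0.324], [-0.324, -0.001, -0.946], [-0.004, -1.0, 0.002]]
force: [0.9, 0.0, 0.6]
opening: 0.0
```

```bash
python3 w.py;  python3 - <<'E'
from h import *
for n in('top',):
    im=snap(n)['image'][170:310,230:420,::-1]
    cv2.imwrite(f'pics/{n}7.png',cv2.resize(im,None,fx=4,fy=4,interpolation=cv2.INTER_CUBIC))
E
```

```text
th -161.1117348672746 s 76.21407977567097 p 37.18453739158957 z 0.15452881696109144 F [0.9 0.  0.6] 13.55 goal -156.0732824753368 left -0.08793758344429836 j [-0.21  0.37  1.99  0.    0.78  1.03]
```

View pics/top7.png

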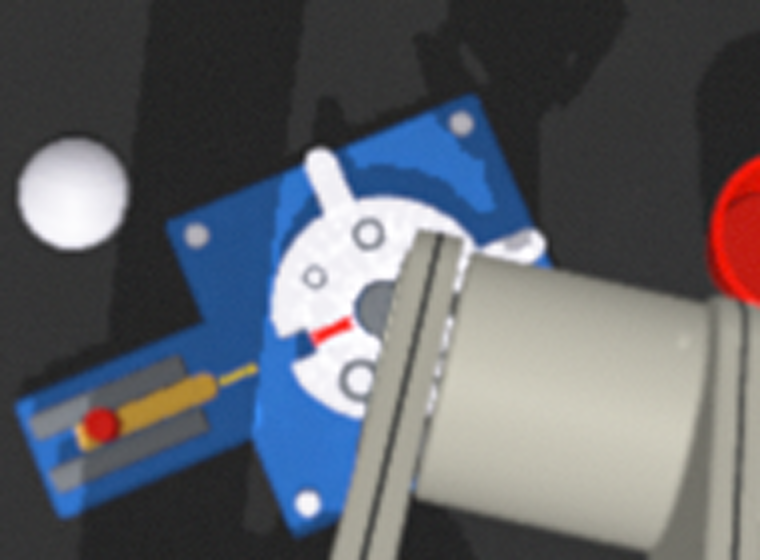

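Emit:
{"op": "arm_command", "data": {
  "increments": [
    [0,0,0,-7.3,0,-29.3,1],
    [0,0,0,-7.3,0,-29.3,1],
    [0,0,0,-7.3,0,-29.3,1],
    [0,0,0,-7.3,0,-29.3,1],
    [0,0,0,-7.3,0,-29.3,1],
    [0,0,0,-7.3,0,-29.3,1],
    [0,0,0,-7.3,0,-29.3,1],
    [0,0,0,-7.3,0,-29.3,1]
  ]
}}

```text
clock: 14.4
eef_pos: [0.4603, 0.1489, 0.1504]
ee_rot: [[-0.946, -0.002, 0.324], [-0.324, -0.0, -0.946], [0.002, -1.0, -0.0]]
force: [1.1, 0.4, 0.3]
opening: 0.0005
```

Emit:
{"op": "arm_command", "data": {
  "increments": [
    [0,-0.045,0,0,0,0,1],
    [0,-0.045,0,0,0,0,1],
    [0,0,0,0,0,0,1]
  ]
}}

```text
clock: 14.7
eef_pos: [0.4605, 0.1481, 0.1504]
ee_rot: [[-0.913, -0.002, 0.409], [-0.409, -0.0, -0.913], [0.002, -1.0, -0.0]]
force: [-0.9, 0.1, -0.7]
opening: 0.0001
```

```bash
python3 - <<'E'
from h import *
o=arm.get_obs();p=o['eef_pos'];R=o['ee_rot'];u=np.array([-.4069,.9135]);v=p[:2]-[.5432,-.0333]
print(p,'along',v@u,'lat',v@[.9135,.4069],'zang',np.degrees(np.arctan2(R[1,2],R[0,2])),o['force'],o['joint_pos'].round(2))
for n in('side','top'):
    im=snap(n)['image'][170:310,230:420,::-1]
    cv2.imwrite(f'pics/{n}8.png',cv2.resize(im,None,fx=4,fy=4,interpolation=cv2.INTER_CUBIC))
E
```

```text
[0.46049423 0.1480685  0.15038406] along 0.19933310579749203 lat -0.0017528764303508452 zang -65.88255809592971 [-0.91339989  0.05786698 -0.72626858] [0.29 0.37 2.01 0.   0.77 1.44]
```

View pics/top8.png

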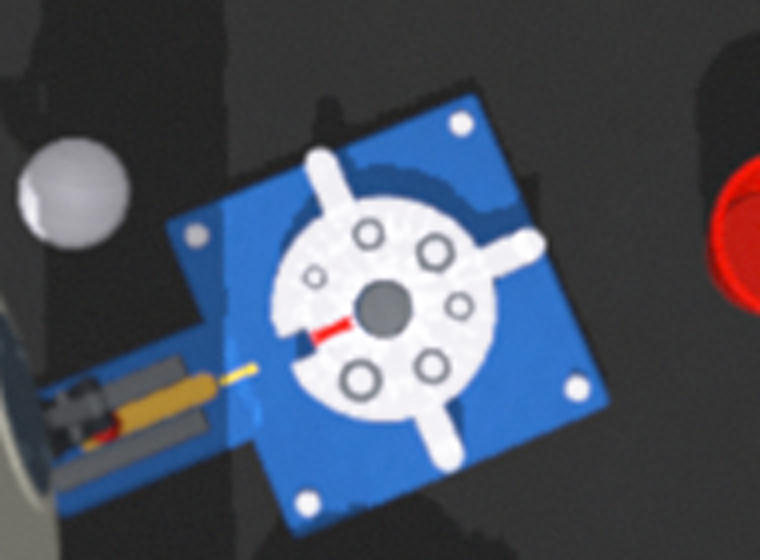

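View pics/side8.png

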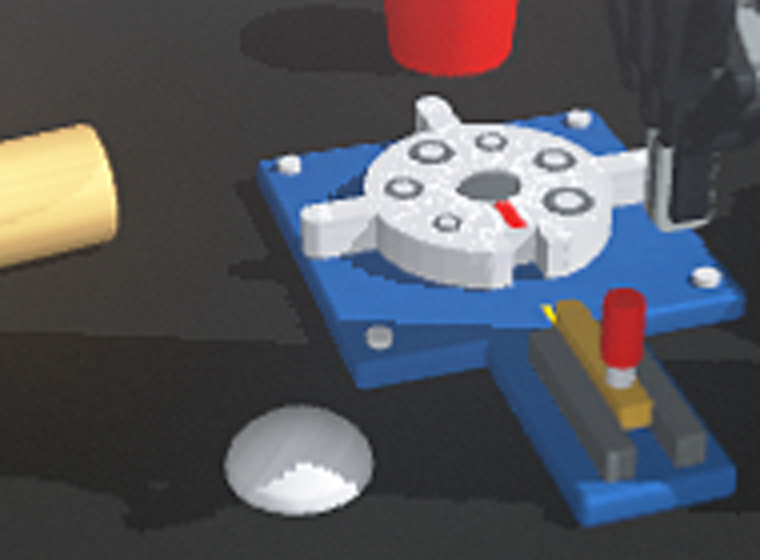

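Die now fully visible: spigot (384,309), ear ends (320,149), (546,238), (448,471). Checking the yaw.

```bash
python3 d.py 384,309,0,0 319,149,94,0 545,241,0,-94 448,470,-94,0; python3 - <<'E'
from fit import *
c=read_camera('top')
U=lambda x,y:((x+.5)/4+229.5,(y+.5)/4+169.5)
uv=[U(*q) for q in[(167,225),(473,95),(296,537),(609,404),(196,236),(461,125),(307,504),(577,389)]]
L=[(.095,.095),(.095,-.095),(-.095,.095),(-.095,-.095)]
L+=[(a*.08/.095,b*.08/.095) for a,b in L]
x,r=fit2(c,uv[:4],[.016]*4,L[:4]);print(x,(r*1e3).round(1))
x,r=fit2(c,uv[4:],[.018]*4,L[4:]);print(x,(r*1e3).round(1))
a=unproj(c,U(312,341),.038);b=unproj(c,U(353,323),.038);v=a-b;print(np.arctan2(v[1],v[0])-np.pi/2)
E
```

```text
[ 0.54403537 -0.03142325  0.39911357] 22.867522893657775 [[0.7, 0.2], [0.1, -0.1], [-0.9, 0.6], [0.1, -0.8]] left -0.01848643373049086
[ 0.54245784 -0.03265079  0.41673669] [[ 0.8  2.6]
 [ 2.  -1.4]
 [-2.5  1.1]
 [-0.4 -2.3]]
[ 0.5430333  -0.03213415  0.41569167] [[ 0.  -0.1]
 [ 0.2  0. ]
 [-0.1 -0.2]
 [-0.2  0.3]]
0.42904032469911146
```

Emit:
{"op": "arm_command", "data": {
  "increments": [
    [0,0,0,0,10,0,1],
    [0,0,0,0,18,0,1],
    [0,0,0,0,18,0,1],
    [0,0,0,0,18,0,1],
    [0,0,0,0,12,0,1],
    [0,0,0,0,4,0,1],
    [0,0,0,0,0,0,1]
  ]
}}

```text
clock: 15.6
eef_pos: [0.461, 0.1478, 0.0707]
ee_rot: [[-0.913, -0.001, 0.407], [-0.407, -0.0, -0.913], [0.001, -1.0, -0.0]]
force: [0.0, -0.4, 0.6]
opening: -0.0001
```

Emit:
{"op": "arm_command", "data": {
  "increments": [
    [0,0,0,0,0,4,1],
    [0,0,0,0,0,4,1],
    [0,0,0,0,0,3,1],
    [0,0,0,0,0,2,1],
    [0,0,0,0,0,2,1],
    [0,0,0,0,0,2,1],
    [0,0,0,0,0,2,1],
    [0,0,0,0,0,2,1]
  ]
}}

```text
clock: 16.4
eef_pos: [0.47, 0.1288, 0.0714]
ee_rot: [[-0.913, 0.0, 0.408], [-0.408, 0.0, -0.913], [-0.0, -1.0, -0.0]]
force: [-0.8, 3.1, 2.2]
opening: -0.0001
```

```bash
cat > b.py <<'E'
from h import *
import sys
o=arm.get_obs();p=o['eef_pos'];R=o['ee_rot'];u=np.array([-.4040,.9148]);v=p[:2]-[.5432,-.0328]
print(p,'along',v@u,'lat',v@[.9148,.404],'F along press(-u reaction)',o['force'][:2]@u,o['force'].round(1),o['clock'])
if len(sys.argv)>1:
  for n in('side','top'):
    im=snap(n)['image'][170:310,230:420,::-1]
    cv2.imwrite(f'pics/{n}{sys.argv[1]}.png',cv2.resize(im,None,fx=4,fy=4,interpolation=cv2.INTER_CUBIC))
E
python3 b.py 9
```

```text
[0.47000407 0.12875666 0.07139721] along 0.17736318595155465 lat -0.0016907427021447302 F along press(-u reaction) 3.1540959310601155 [-0.8  3.1  2.2] 16.4
```

View pics/side9.png

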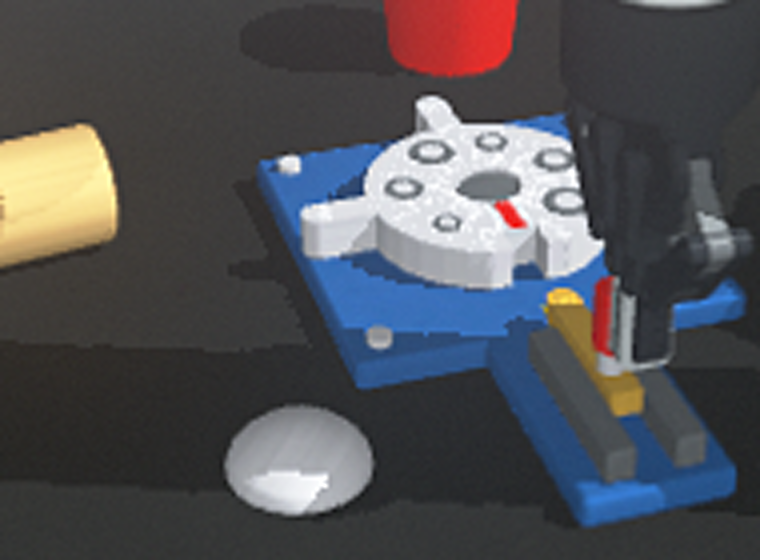

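Emit:
{"op": "arm_command", "data": {
  "increments": [
    [0,0,0,0,0,4,1],
    [0,0,0,0,0,4,1],
    [0,0,0,0,0,4,1],
    [0,0,0,0,0,4,1],
    [0,0,0,0,0,4,1],
    [0,0,0,0,0,4,1],
    [0,0,0,0,0,3,1],
    [0,0,0,0,0,2,1]
  ]
}}

```text
clock: 17.3
eef_pos: [0.4817, 0.102, 0.0713]
ee_rot: [[-0.913, -0.0, 0.407], [-0.407, 0.0, -0.913], [0.0, -1.0, -0.0]]
force: [0.7, 3.2, 1.2]
opening: -0.0001
```

Emit:
{"op": "arm_command", "data": {
  "increments": [
    [0,0,0,0,0,1,1],
    [0,0,0,0,0,1,1],
    [0,0,0,0,0,1,1],
    [0,0,0,0,0,1,1],
    [0,0,0,0,0,1,1],
    [0,0,0,0,0,1,1]
  ]
}}

```text
clock: 17.9
eef_pos: [0.4841, 0.0968, 0.0713]
ee_rot: [[-0.913, -0.0, 0.408], [-0.408, -0.0, -0.913], [0.0, -1.0, -0.0]]
force: [-0.7, 3.0, 1.4]
opening: -0.0002
```

```bash
python3 b.py 10
```

```text
[0.48406063 0.09675241 0.07129003] along 0.1424068465929223 lat -0.0017615183301789065 F along press(-u reaction) 3.0302868878609024 [-0.7  3.   1.4] 17.9
```

View pics/side10.png

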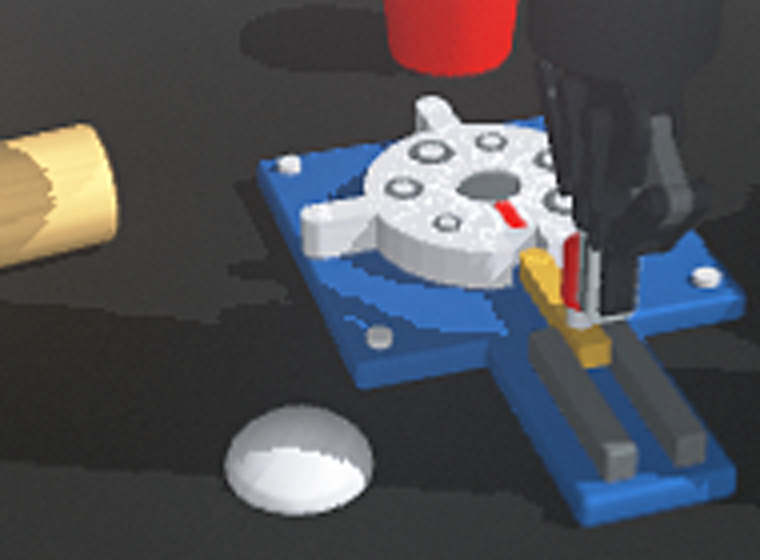

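Emit:
{"op": "arm_command", "data": {
  "increments": [
    [0,0,0,0,0,1,1],
    [0,0,0,0,0,1,1],
    [0,0,0,0,0,1,1],
    [0,0,0,0,0,1,1],
    [0,0,0,0,0,1,1]
  ]
}}

```text
clock: 18.5
eef_pos: [0.4861, 0.0921, 0.0713]
ee_rot: [[-0.913, -0.0, 0.408], [-0.408, -0.0, -0.913], [0.0, -1.0, -0.0]]
force: [-1.6, 3.2, 0.6]
opening: -0.0004
```

Emit:
{"op": "arm_command", "data": {
  "increments": [
    [0,0,0,0,0,1,1],
    [0,0,0,0,0,1,1],
    [0,0,0,0,0,1,1],
    [0,0,0,0,0,1,1],
    [0,0,0,0,0,1,1]
  ]
}}

```text
clock: 19.0
eef_pos: [0.4882, 0.0876, 0.0713]
ee_rot: [[-0.913, -0.0, 0.408], [-0.408, -0.0, -0.913], [0.0, -1.0, -0.0]]
force: [-1.8, 2.0, 0.1]
opening: 0.0004
```

Emit:
{"op": "arm_command", "data": {
  "increments": [
    [0,0,0,0,0,0.7,1],
    [0,0,0,0,0,0.7,1],
    [0,0,0,0,0,0.7,1],
    [0,0,0,0,0,0.7,1]
  ]
}}

```text
clock: 19.4
eef_pos: [0.4893, 0.0851, 0.0713]
ee_rot: [[-0.913, -0.0, 0.408], [-0.408, -0.0, -0.913], [0.0, -1.0, -0.0]]
force: [-1.6, 3.1, 0.8]
opening: 0.0
```

```bash
python3 b.py 11
```

```text
[0.48927752 0.0850736  0.0712957 ] along 0.12961545228488702 lat -0.0017073513967502576 F along press(-u reaction) 3.536578360748722 [-1.6  3.1  0.8] 19.4
```

View pics/side11.png

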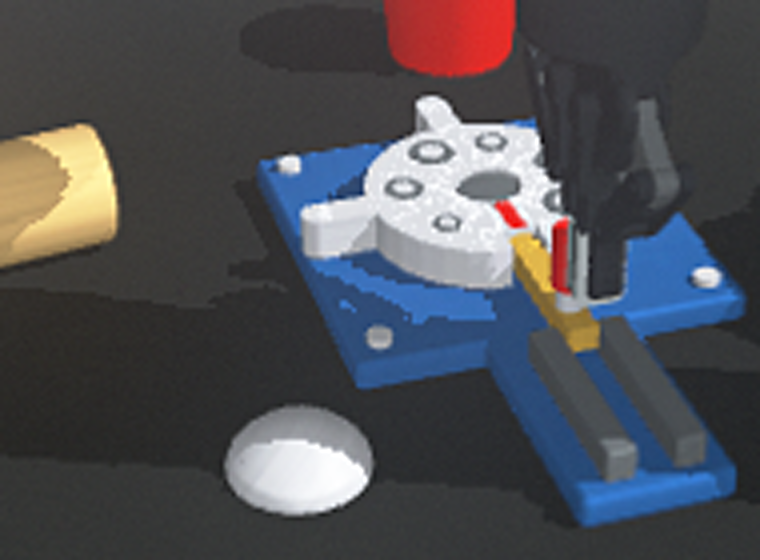

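Emit:
{"op": "arm_command", "data": {
  "increments": [
    [0,0,0,0,0,0.6,1],
    [0,0,0,0,0,0.6,1],
    [0,0,0,0,0,0.6,1],
    [0,0,0,0,0,0.6,1]
  ]
}}

```text
clock: 19.9
eef_pos: [0.49, 0.0833, 0.0713]
ee_rot: [[-0.913, -0.001, 0.407], [-0.407, 0.0, -0.913], [0.0, -1.0, -0.001]]
force: [-2.8, 7.3, 1.8]
opening: -0.0001
```

Emit:
{"op": "arm_command", "data": {
  "increments": [
    [0,0,0,0,0,0.5,1],
    [0,0,0,0,0,0.5,1],
    [0,0,0,0,0,0.5,1]
  ]
}}

```text
clock: 20.2
eef_pos: [0.4902, 0.0828, 0.0713]
ee_rot: [[-0.913, -0.001, 0.407], [-0.407, 0.002, -0.913], [0.001, -1.0, -0.002]]
force: [-5.5, 16.1, 2.9]
opening: -0.0005
```

Emit:
{"op": "arm_command", "data": {
  "increments": [
    [0,0,0,0,0,0.5,1],
    [0,0,0,0,0,0.5,1]
  ]
}}

```text
clock: 20.4
eef_pos: [0.4903, 0.0825, 0.0713]
ee_rot: [[-0.914, -0.002, 0.407], [-0.407, 0.002, -0.914], [0.001, -1.0, -0.003]]
force: [-5.2, 20.0, 4.1]
opening: 0.0002
```

```bash
python3 b.py
```

```text
[0.49032902 0.08247128 0.07131575] along 0.1268100422218307 lat -0.0017967718264638613 F along press(-u reaction) 20.352299010149963 [-5.2 20.   4.1] 20.4
```

Emit:
{"op": "arm_command", "data": {
  "increments": [
    [0,0,0,0,0,-0.4,1],
    [0,0,0,0,0,0,1],
    [0,0,0,0,0,0,1]
  ]
}}

```text
clock: 20.7
eef_pos: [0.4903, 0.0826, 0.0713]
ee_rot: [[-0.913, -0.002, 0.407], [-0.407, 0.002, -0.913], [0.001, -1.0, -0.002]]
force: [-4.3, 16.3, 3.7]
opening: -0.0
```

Emit:
{"op": "arm_command", "data": {
  "increments": [
    [0,0,0,0,0,0,1],
    [0,0,0,0,0,0,1],
    [0,0,0,0,0,0,1]
  ]
}}

```text
clock: 21.0
eef_pos: [0.4903, 0.0826, 0.0713]
ee_rot: [[-0.913, -0.002, 0.407], [-0.407, 0.002, -0.913], [0.001, -1.0, -0.002]]
force: [-5.4, 16.1, 3.0]
opening: -0.0001
```

```bash
python3 b.py 12
```

```text
[0.4902907  0.08262087 0.07130173] along 0.12696236770672475 lat -0.0017713944850415173 F along press(-u reaction) 16.902822952296418 [-5.4 16.1  3. ] 21.0
```

View pics/side12.png

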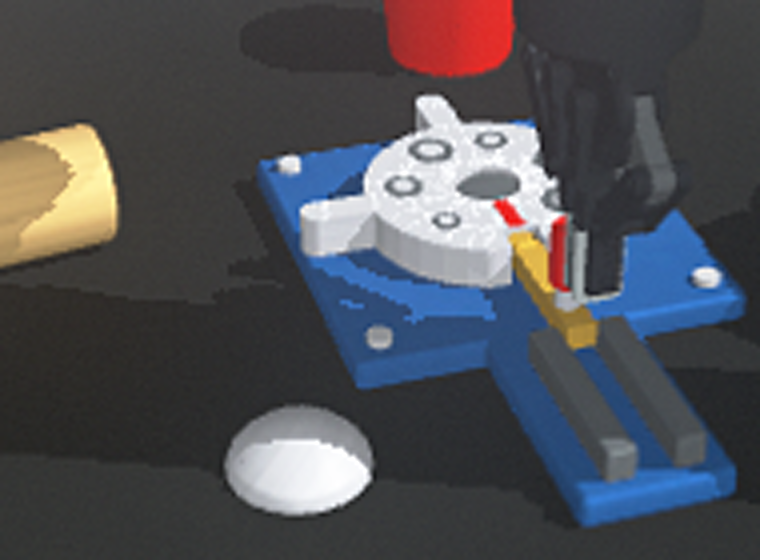

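View pics/top12.png

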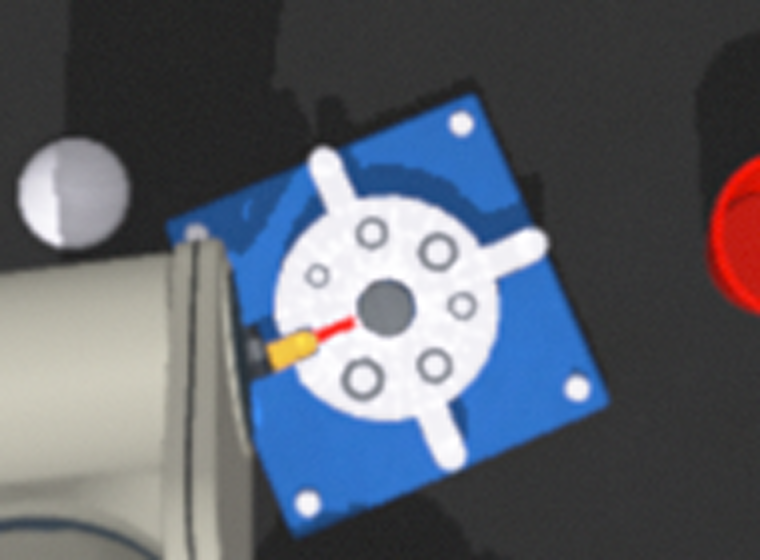

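Emit:
{"op": "arm_command", "data": {
  "increments": [
    [0,0,0,0,0,0,1],
    [0,0,0,0,0,0,1],
    [0,0,0,0,0,0,1],
    [0,0,0,0,0,0,1]
  ]
}}

```text
clock: 21.5
eef_pos: [0.4903, 0.0826, 0.0713]
ee_rot: [[-0.913, -0.002, 0.407], [-0.407, 0.002, -0.913], [0.001, -1.0, -0.002]]
force: [-5.1, 16.3, 2.8]
opening: -0.0003
```

Emit:
{"op": "arm_command", "data": {
  "increments": [
    [0,0,0,0,0,-1,1],
    [0,0,0,0,0,-3,1],
    [0,0,0,0,0,-10,1],
    [0,0,0,0,0,-12,1],
    [0,0,0,0,-10,-4,1],
    [0,0,0,0,-30,0,1],
    [0,0,0,0,-30,0,1],
    [0,0,0,0,-20,0,1]
  ]
}}

```text
clock: 22.3
eef_pos: [0.4794, 0.1089, 0.1637]
ee_rot: [[-0.913, 0.002, 0.408], [-0.408, 0.0, -0.913], [-0.002, -1.0, 0.001]]
force: [0.2, 0.2, -0.1]
opening: -0.0001
```

Emit:
{"op": "arm_command", "data": {
  "increments": [
    [0,0,0,0,0,-30,1],
    [0,0,0,0,0,-30,1],
    [0,0,0,0,0,-30,1],
    [0,0,0,0,0,-20,1],
    [0,0,0,0,0,0,1]
  ]
}}

```text
clock: 22.8
eef_pos: [0.4332, 0.2107, 0.162]
ee_rot: [[-0.912, 0.001, 0.41], [-0.41, 0.0, -0.912], [-0.001, -1.0, -0.0]]
force: [0.9, -0.9, -0.3]
opening: -0.0001
```

```bash
python3 b.py 13
```

```text
[0.43320964 0.21067804 0.16203155] along 0.2671698200751287 lat -0.002254052177877078 F along press(-u reaction) -1.1432624444285262 [ 0.9 -0.9 -0.3] 22.8
```

View pics/side13.png

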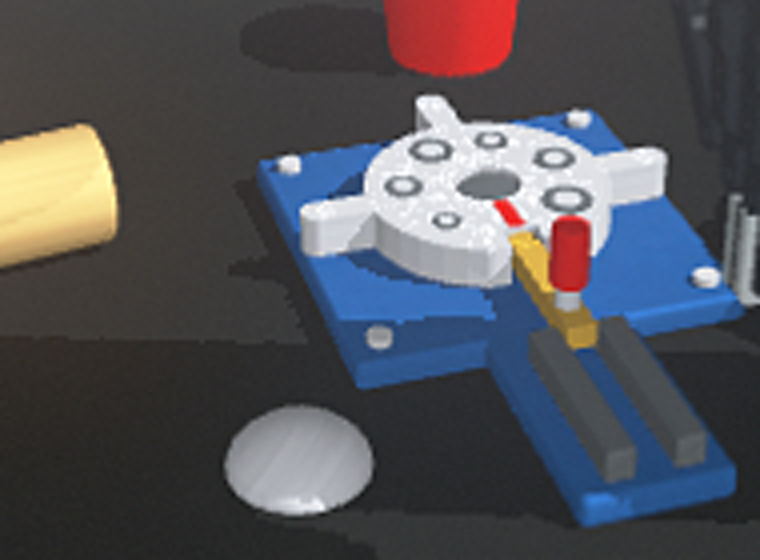

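View pics/top13.png

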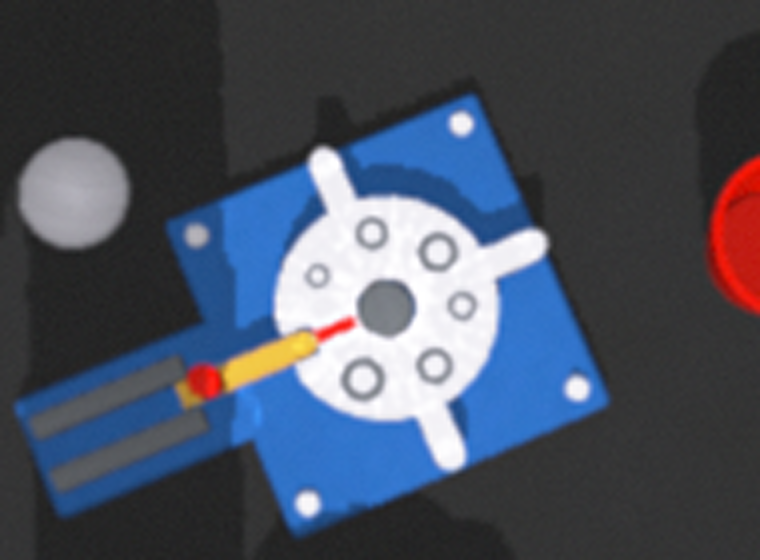

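```bash
python3 - <<'E'
from fit import *
c=read_camera('top')
U=lambda x,y:((x+.5)/4+229.5,(y+.5)/4+169.5)
k0=unproj(c,U(101,425),.076);k=unproj(c,U(206,381),.076);print(np.linalg.norm(k-k0))
n=unproj(c,U(316,341),.035)
for q in(k,n):
    v=q[:2]-[.543,-.0321]; print(v@[-.404,.9148],v@[.9148,.404])
E
python3 d.py 386,307,0,0 323,148,94,0 547,240,0,-94 452,470,-94,0
```

```text
0.059301860554898216
0.10117255585751665 -0.0007669374380486498
0.04090697117611899 -0.0009125680584641947
[ 0.54460788 -0.03304035  0.39891627] 22.85621840951563 [[0.2, -0.3], [0.1, 0.5], [-0.9, 0.0], [0.6, -0.2]] left -0.018683734199010704
```

Travel is about 59 mm (within 57–60 mm) and the notch is about 1 mm off line. The hand is clear, so I'm handing the job in.

```bash
python3 -c "
from workcell import arm
print(arm.job_done())"
```

```text
the job is handed in; nothing more can be done
None
```

The die is turned to face the bolt and the bolt is home in the notch. I handed the job in at about 23 s on the robot's clock; no verdict is reported.

**What I did:** With the closed fingers I pushed one ear about 170° clockwise until the notch faced the bolt. I then pushed the red knob from behind until the bolt bottomed, and held it there for about 0.9 s.

**Forces:**
- While holding, the wrist read 16–17 N along the bolt, so about 13–14 N beyond its 3 N drag.
- Just before that, the wrist briefly read 20.4 N, or about 17 N on the die. That was higher than I intended, though by my estimate still under the 20 N limit.

**Last checks:**
- **Bolt:** travel is about 59 mm, measured from the knob in the top camera.
- **Die:** its yaw is within about 0.02 rad of the holder, so the notch is roughly 1 mm off the bolt's line. It looked flat in the side view.
- **Hand:** clear of everything. The wrist still read about 1 N, which is its usual noise when touching nothing.
- **Bystanders:** the dome, and the parts of the mallet and tub in view, showed no visible change. I did not measure them.

**What disagreed:** estimates of the holder's yaw and centre varied by about 0.02 rad and 1–2 mm between image features. That is within what the job allows.

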